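# Point out the cap and the bottle left open

## Task

A bottle at the front of the bench has been left open: show a colleague which cap goes on which bottle. With the fingers pointing down, point at the middle of the loose purple cap from just above it (fingertips about 2 cm off) and stay there for two full seconds, then point in the same way at the mouth of the uncapped glass bottle for two full seconds, and finish with the fingertips raised at least 15 cm above that bottle's mouth. Touch nothing at all, and never point at, or pass low over, the middle of any other bottle or cap.

Things in the scene. Friction and masses are not known exactly. Their poses are not given: they have to be found in the camera images.
- purple_cap: loose purple screw cap lying flat on the bench by itself, 53 mm across, 21 mm high; origin at the centre of its underside, z up
- open_bottle: clear glass bottle without a cap, so its narrow mouth is open; 74 mm across, 130 mm high; standing on the bench; origin at the centre of its underside, z up
- black_cap: other loose cap, black with a blue middle, 68 mm across, 17 mm high, lying flat on the bench (bystander); origin at the centre of its underside
- capped_bottle: clear glass bottle closed with a purple cap, 75 mm across, 136 mm high, standing on the bench (bystander); origin at the centre of its underside
- white_bottle: white plastic bottle closed with a black cap, 72 mm across, 152 mm high, standing on the bench (bystander); origin at the centre of its underside
- purple_cap_top (a point): centre of the upper face of the loose purple cap, 21 mm above the bench; the thing to point at first
- open_bottle_top (a point): centre of the open bottle's mouth, 130 mm above the bench; the thing to point at second
- black_cap_top (a point): centre of the upper face of the black and blue cap, 17 mm above the bench
- capped_bottle_top (a point): centre of the top of the purple cap on the closed glass bottle, 136 mm above the bench
- white_bottle_top (a point): centre of the top of the black cap on the white bottle, 152 mm above the bench
- tip_box: blue pipette tip box with a clear lid, 86x116x68 mm, fixed at the right of the work (bystander); origin at the centre of its underside
- timer: white bench timer, 24x66x62 mm, fixed at the back left beside the instruments (bystander); origin at the centre of its underside
- tube_rack: orange rack of capped tubes, 66x185x112 mm, fixed at the back left (bystander); origin at the centre of its underside
- tall_stack_front (a point): fixed point at the foot of the front of the tall grey instrument stack; the stack reaches 0.63 m up, 0.19 m to each side (y) and far back, no part nearer the robot than this point's x; keep the wrist and forearm clear of it by swinging round close to the robot
- low_stack_front (a point): fixed point at the foot of the front of the beige instrument stack to its right; it reaches 0.36 m up (bottles on it 0.47 m), y about 0.13 m to the left and 0.25 m to the right of this point, no part nearer the robot than its x

How it is judged:
On the way, in this order (a step that is already met when the one before it is completed fails the run):
1. the tool point stays just above the middle of the loose purple cap for two seconds, fingers down (horizontal distance between the grasp point and purple_cap_top below 0.025 m and z of the grasp point in the frame of purple_cap_top between 0.01 and 0.07 m and angle between the grasp point's own z axis and vertical above 2.2 rad), for 1.9 s.
2. the tool point stays just above the mouth of the open bottle for two seconds, fingers down (horizontal distance between the grasp point and open_bottle_top below 0.025 m and z of the grasp point in the frame of open_bottle_top between 0.01 and 0.07 m and angle between the grasp point's own z axis and vertical above 2.2 rad), for 1.9 s.
At the end, for the whole second after the job is handed in: After both dwells (1.9 s each, tool point within 25 mm sideways of the top's centre and 10 to 70 mm above it), the tool point is over 140 mm above the open bottle's mouth; all five bottles and caps stand upright, at rest, within 5 mm of their starts (z of the grasp point in the frame of open_bottle_top above 0.14 m and distance of each of purple_cap, open_bottle, black_cap, capped_bottle, white_bottle from where it was at the start of the episode below 0.005 m and linear speed of each of purple_cap, open_bottle, black_cap, capped_bottle, white_bottle below 0.02 m/s and angle between each of purple_cap, open_bottle, black_cap, capped_bottle, white_bottle's own z axis and vertical below 0.1 rad); the robot touches nothing.
It fails at once if a bottle or cap is moved by more than 5 mm (distance of any of purple_cap, open_bottle, black_cap, capped_bottle, white_bottle from where it was at the start of the episode above 0.005 m).
It fails at once if the robot touches something (contact force between any of the fingers, the arm and anything else above 0.5 N).
It fails at once if the tool point comes within 25 mm sideways and 70 mm above the top of one of the other bottles or caps (pointing at the wrong thing) ((horizontal distance between the grasp point and black_cap_top below 0.025 m and z of the grasp point in the frame of black_cap_top between -0.02 and 0.07 m) or (horizontal distance between the grasp point and capped_bottle_top below 0.025 m and z of the grasp point in the frame of capped_bottle_top between -0.02 and 0.07 m) or (horizontal distance between the grasp point and white_bottle_top below 0.025 m and z of the grasp point in the frame of white_bottle_top between -0.02 and 0.07 m)).
It also fails if it takes over 54 s, if anything falls off the work surface, if the arm or the gripper's body presses on something with over 40 N, if the wrist force passes 120 N, or if a joint passes its speed limit or range.

## Robot

A 6-joint arm with a two-finger parallel gripper is mounted at the origin on a cart in front of the work surface, level with it; the furniture and walls round the work are solid. World frame = base frame: x ahead of the robot, y to its left, z up, the work surface at z = 0. Lengths are in m, angles in rad, forces in N, time in s.
With the tool pointing down it reaches from about 0.35 to 0.775 m from the base axis. Payload 5.5 kg.
Tool frame: the origin (TCP) lies between the finger pads, 19 mm behind the fingertips; this is the grasp point; z points along the fingers, y is the line along which they close (so a half turn about z gives the same grasp; the last joint's range is limited). The gripper opens to 85 mm and grips with 20 to 120 N. Pads are 22 mm wide; open, the fingers measure 114 mm over their backs; the gripper's body (76 mm by 85 mm) begins 54 mm behind the grasp point. The pads swing forward as they close: fully open they stand 13 mm farther back than shut.
Start: joints at [1.092, 0.313, 0.046, 1.304, 0, 1.431], TCP at [0.191, 0.542, 0.25] pointing down, gripper open.
Joint ranges: [-2.76, 2.76], [-0.86, 1.69], [-1.03, 1.26], [-2.2, 2.34], [-1.47, 1.5], [-3.14, 3.14]. Speed limits (rad/s): [2.57, 2.57, 3.14, 3.14, 3.14, 3.14].

## Interface

Orientations are given as a unit quaternion [w, x, y, z].
In Python, from workcell import env gives the robot as it stands. The module is installed in compiled form; this text tells all that it offers.
- The arm moves only by the tool carry_out, never from a script. Its argument "series" is a list of rows, each an object with "delta_rot": the turn, a rotation vector about the world's x, y, z normalised to -1 to 1, where 1 is 0.1 rad, a list of three; "travel": the shift along the world's x, y, z normalised to -1 to 1, where 1 is 0.025 m, a list of three; "fingers": the closure, from -1 (fully open) to 1 (shut). In form: [{"delta_rot": [ax, ay, az], "travel": [tx, ty, tz], "fingers": fingers}, ...]. A call has 1 to 5 rows; each row shifts and turns the commanded pose from where the row before left it; what a row does not reach is not made up. A row lasts 1/8 s, in which the tool goes at most 62.5 mm and 10.7 degrees, less where a joint would pass 70% of its speed; a pose out of reach is approached as far as the arm can. A call with a number of a shift or a turn outside -1 to 1 is refused whole. A call with a gripper value outside its range is refused whole. The fingers move at their own pace and stop on an object; "squeeze" is the grip in N (left out, the last holds). Time passes only in rows, so rows that do not move let the fingers close. It gives the time, the measured TCP pose, the force, the opening and the grip force at its end, in the units of the state.
- env.get_state(): the state, without advancing time (a new reading comes with each control period).
- env.read_camera(name): name is "scene" or "top" or "wrist"; returns a dict with "color" (480x640x3 uint8, red, green, blue), "fx", "fy", "cx", "cy" (pixels), "world_from_camera" (4x4, takes a point from camera to world coordinates); the wrist camera has in their place "hand_eye" (4x4, takes a point from camera to tool coordinates, whose origin is the TCP and whose axes are the flange's). Camera axes: x right, y up, looking along -z (the intrinsics and any distortion apply to the point x, -y, -z); pixel columns grow to the right and rows downward; lengths in m; the calibration is good to about 2 mm. A picture is of the moment at which its call begins: read the wrist's pose just before it. There is no depth.
- env.hand_in(): hands the job in; it is judged then, once.
The state is a dict: "clock": time; "joint_pos": joint angles; "qvel": joint speeds; "tau": joint torques, N m; "tcp_pos": TCP position; "orientation": TCP orientation; "wrist_force": force on the tool from outside, world axes, zero at the start; "ft_torque": the same for the moment, N m; "finger_gap": finger opening in m; "grip_force": force on a finger pad.
Only numpy, scipy, OpenCV 4.12 (cv2) and the standard library are available. Lean on these libraries where they do the work, as an engineer would, in place of code of your own. Each camera call takes 0.05 s, during which the arm holds its last target. There are 200 camera calls.

## Working session

There is one attempt and no reset: what is moved stays moved. The work goes in short steps, Python scripts to look and compute and a tool call to move; the robot and the scene stay as the last step left them, time stands still between calls to the robot, and variables do not carry over. Pictures are saved under pics/ and viewed, at most 10 in all, crops included, and the job is handed in when it is done.

Besides the shell and the picture viewer there is one more tool, called after "Call:" as name(argument=value, ...), one argument or row to a line, values as JSON. carry_out: Moves the arm, as the interface text tells. Its arguments: {"type":"object","properties":{"series":{"type":"array","items":{"type":"object","properties":{"delta_rot":{"type":"array","items":{"type":"number"}},"travel":{"type":"array","items":{"type":"number"}},"fingers":{"type":"number"}}}},"squeeze":{"type":"number"}},"required":["series"]}

```bash
mkdir -p pics
python3 - <<'E'
from workcell import env
import cv2, numpy as np
np.set_printoptions(precision=4,suppress=True)
print(env.get_state())
for n in("scene","top"):
    c=env.read_camera(n); cv2.imwrite(f"pics/{n}0.png",c["color"][...,::-1])
    print(n,{k:v for k,v in c.items() if k!="color"})
E
```

```text
{'clock': 0.0, 'joint_pos': array([1.0924, 0.314 , 0.0449, 1.3036, 0.    , 1.4312]), 'qvel': array([ 0.0011, -0.0013, -0.0003, -0.0001, -0.0007,  0.0004]), 'tau': array([  0.0035, -48.0632,  29.853 ,   0.0191,   0.0001,   0.    ]), 'tcp_pos': array([0.1909, 0.5419, 0.2491]), 'orientation': array([-0.0003,  0.1686,  0.9857, -0.0009]), 'wrist_force': array([0.2359, 0.3253, 0.4517]), 'ft_torque': array([ 0.0331,  0.0221, -0.0085]), 'grip_force': 0.0, 'finger_gap': 0.08540797867213828}
scene {'fx': 568.7175520872155, 'fy': 568.7175520872155, 'cx': 325.2602732165863, 'cy': 238.97225751237042, 'world_from_camera': array([[-0.8951,  0.1787, -0.4086,  0.0026],
       [-0.4459, -0.3694,  0.8153,  1.1807],
       [-0.0053,  0.9119,  0.4103,  0.7334],
       [ 0.    ,  0.    ,  0.    ,  1.    ]])}
top {'fx': 547.2545767725616, 'fy': 547.2545767725616, 'cx': 317.9311120573988, 'cy': 242.43280288581238, 'world_from_camera': array([[ 0.0098,  0.9861, -0.166 ,  0.3724],
       [-0.9999,  0.0088, -0.007 , -0.0563],
       [-0.0054,  0.1661,  0.9861,  1.5442],
       [ 0.    ,  0.    ,  0.    ,  1.    ]])}
```

View pics/scene0.png

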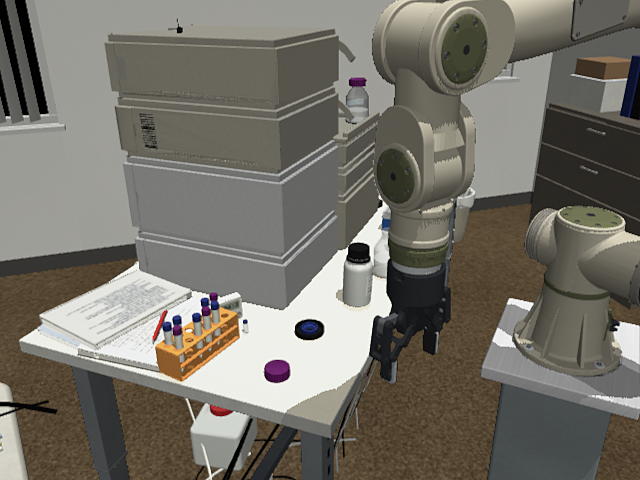

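View pics/top0.png

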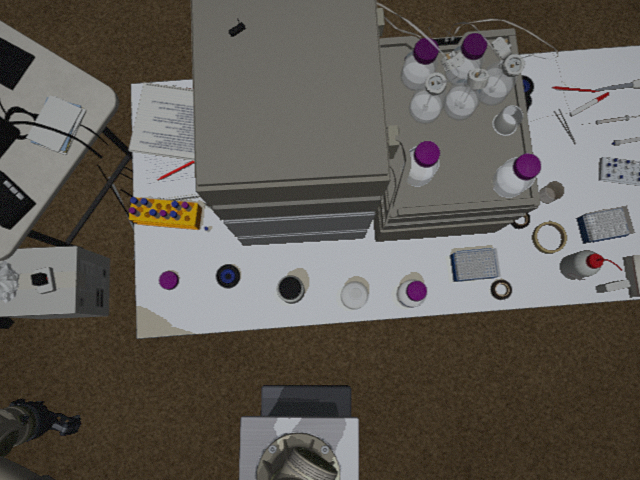

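The top view shows, from left to right: loose purple cap (169,281), black/blue cap (228,276), white bottle (291,289), open bottle (355,293) and capped bottle (416,290). I'll zoom in to get the centres accurately.

```bash
cat > h.py <<'E'
import numpy as np
def ray(c,u,v,z):
    T=c["world_from_camera"]; d=T[:3,:3]@np.array([(u-c["cx"])/c["fx"],-(v-c["cy"])/c["fy"],-1]); o=T[:3,3]
    return o+d*(z-o[2])/d[2]
def proj(c,p):
    T=c["world_from_camera"]; q=T[:3,:3].T@(np.array(p)-T[:3,3])
    return c["cx"]+c["fx"]*q[0]/-q[2], c["cy"]+c["fy"]*q[1]/q[2]
E
python3 - <<'E'
from workcell import env
from h import *; import cv2
np.set_printoptions(precision=4,suppress=True)
c=env.read_camera("top"); im=c["color"]
cv2.imwrite("pics/crop.png",cv2.resize(im[245:325,270:450],None,fx=4.4,fy=4.4,interpolation=cv2.INTER_CUBIC)[...,::-1])
hsv=cv2.cvtColor(im,cv2.COLOR_RGB2HSV)
m=cv2.inRange(hsv,(135,80,40),(165,255,255)); m[:250]=0
n,_,s,ce=cv2.connectedComponentsWithStats(m)
for i in range(1,n):
  if s[i,4]>50: print(s[i],ce[i],ray(c,*ce[i],.021),ray(c,*ce[i],.136))
for nm,u,v,z in(("black",228,276,.017),("white",291,289,.152),("open",355,293,.13),("timer?",208,229,0.0),("stackfoot L",245,244,0),("R",367,236,0)): print(nm,ray(c,u,v,z))
s=env.read_camera("scene");h=cv2.cvtColor(s["color"],cv2.COLOR_RGB2HSV);m=cv2.inRange(h,(135,80,40),(165,255,255));m[:350]=0
y,x=np.nonzero(m);print(x.mean(),y.mean(),ray(s,x.mean(),y.mean(),.0135))
E
```

```text
[159 271  19  18 256] [168.0234 279.6914] [0.5195 0.3724 0.021 ] [0.5084 0.34   0.136 ]
[407 281  20  20 307] [416.3648 290.4984] [ 0.4959 -0.3204  0.021 ] [ 0.4865 -0.3004  0.136 ]
black [0.5318 0.2057 0.017 ]
white [0.4861 0.0209 0.152 ]
open [ 0.4791 -0.1432  0.13  ]
timer? [0.6687 0.2712 0.    ]
stackfoot L [0.626  0.1633 0.    ]
R [ 0.6523 -0.1858  0.    ]
276.7857142857143 370.6666666666667 [0.5166 0.3788 0.0135]
```

View pics/crop.png

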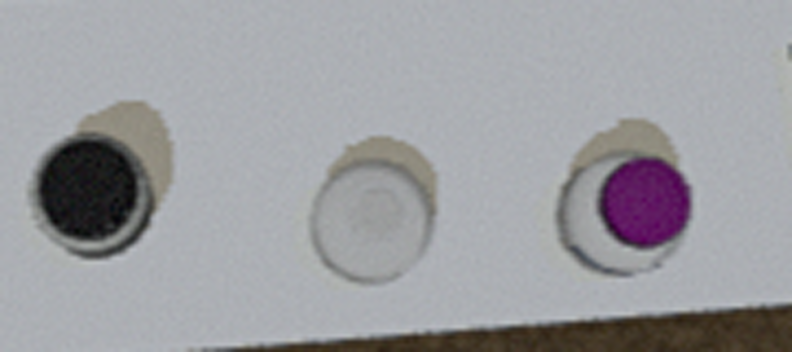

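The crop shows the open mouth at crop pixel (380,210), which is full-image (356.4,292.7), giving about (0.479,-0.146). The cap is at about (0.518,0.375); the top and scene cameras agree to 7 mm. I'll move at z≈0.25 towards the cap with the fingers shut.

Call:
carry_out(
  series=[
    {"delta_rot":[0,0,0],"travel":[0.3,-0.15,0.5],"fingers":1},
    {"delta_rot":[0,0,0],"travel":[0.9,-0.46,0.5],"fingers":1},
    {"delta_rot":[0,0,0],"travel":[0.95,-0.48,0],"fingers":1},
    {"delta_rot":[0,0,0],"travel":[0.95,-0.48,0],"fingers":1},
    {"delta_rot":[0,0,0],"travel":[0.95,-0.48,0],"fingers":1},
  ],
)

```text
clock: 0.82
tcp_pos: [0.2937, 0.4906, 0.2761]
orientation: [0.0, 0.169, 0.986, 0.0]
wrist_force: [0.1, -0.3, -0.4]
finger_gap: 0.0003
grip_force: 0.0
```

Call:
carry_out(
  series=[
    {"delta_rot":[0,0,0],"travel":[0.95,-0.48,0],"fingers":1},
    {"delta_rot":[0,0,0],"travel":[0.95,-0.48,0],"fingers":1},
    {"delta_rot":[0,0,0],"travel":[0.95,-0.48,0],"fingers":1},
    {"delta_rot":[0,0,0],"travel":[0.95,-0.48,0],"fingers":1},
    {"delta_rot":[0,0,0],"travel":[0.95,-0.48,0],"fingers":1},
  ],
)

```text
clock: 1.45
tcp_pos: [0.4125, 0.4304, 0.276]
orientation: [0.0, 0.169, 0.986, 0.0]
wrist_force: [-0.1, 0.1, 0.6]
finger_gap: 0.0002
grip_force: 0.0
```

Call:
carry_out(
  series=[
    {"delta_rot":[0,0,0],"travel":[0.95,-0.48,-0.5],"fingers":1},
    {"delta_rot":[0,0,0],"travel":[0.95,-0.48,-0.5],"fingers":1},
    {"delta_rot":[0,0,0],"travel":[0.95,-0.48,-0.5],"fingers":1},
    {"delta_rot":[0,0,0],"travel":[0.5,-0.3,-0.5],"fingers":1},
    {"delta_rot":[0,0,0],"travel":[0,0,0],"fingers":1},
  ],
)

```text
clock: 2.08
tcp_pos: [0.4951, 0.3866, 0.224]
orientation: [-0.001, 0.169, 0.986, -0.001]
wrist_force: [0.6, 1.0, 0.0]
finger_gap: 0.0002
grip_force: 0.0
```

```bash
cat > w.py <<'E'
from workcell import env
from h import *; import cv2
from scipy.spatial.transform import Rotation as R
def wrist():
    s=env.get_state(); c=env.read_camera("wrist"); T=np.eye(4); q=s["orientation"]
    T[:3,:3]=R.from_quat(np.r_[q[1:],q[0]]).as_matrix(); T[:3,3]=s["tcp_pos"]
    c["world_from_camera"]=T@c["hand_eye"]; return s,c
E
python3 - <<'E'
from w import *
np.set_printoptions(precision=4,suppress=True)
s,c=wrist(); cv2.imwrite("pics/w0.png",c["color"][...,::-1]); print(s["tcp_pos"],c["world_from_camera"][:3,3],proj(c,(.518,.375,.021)))
m=cv2.inRange(cv2.cvtColor(c["color"],cv2.COLOR_RGB2HSV),(135,80,40),(165,255,255))
n,_,st,ce=cv2.connectedComponentsWithStats(m)
for i in range(1,n):
  if st[i,4]>100: print(st[i],ce[i],ray(c,*ce[i],.019))
E
```

```text
[0.4951 0.3866 0.224 ] [0.4274 0.4108 0.3481] (np.float64(320.3140576508347), np.float64(240.84144365202974))
[ 293  217   53   50 2013] [319.1197 241.6344] [0.5189 0.3734 0.019 ]
```

View pics/w0.png

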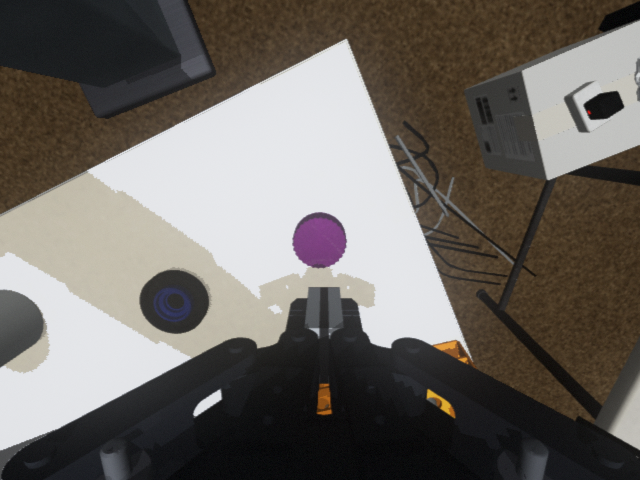

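The wrist view shows the purple cap at (319,242), which works out to (0.519,0.3735). That matches the earlier estimate, so I'll descend to TCP z≈0.063.

Call:
carry_out(
  series=[
    {"delta_rot":[0,0,0],"travel":[0.5,-0.27,-0.4],"fingers":1},
    {"delta_rot":[0,0,0],"travel":[0.46,-0.25,-0.8],"fingers":1},
    {"delta_rot":[0,0,0],"travel":[0,0,-0.8],"fingers":1},
    {"delta_rot":[0,0,0],"travel":[0,0,-0.8],"fingers":1},
    {"delta_rot":[0,0,0],"travel":[0,0,-0.8],"fingers":1},
  ],
)

```text
clock: 2.75
tcp_pos: [0.519, 0.3748, 0.1345]
orientation: [0.0, 0.168, 0.986, 0.0]
wrist_force: [0.7, -0.1, -0.3]
finger_gap: -0.0003
grip_force: 0.0
```

Call:
carry_out(
  series=[
    {"delta_rot":[0,0,0],"travel":[0,0,-0.8],"fingers":1},
    {"delta_rot":[0,0,0],"travel":[0,0,-0.8],"fingers":1},
    {"delta_rot":[0,0,0],"travel":[0,0,-0.8],"fingers":1},
    {"delta_rot":[0,0,0],"travel":[0,0,-0.4],"fingers":1},
    {"delta_rot":[0,0,0],"travel":[0,0,0],"fingers":1},
  ],
)

```text
clock: 3.38
tcp_pos: [0.5184, 0.3745, 0.0644]
orientation: [-0.0, 0.168, 0.986, -0.0]
wrist_force: [-0.5, 0.4, -0.2]
finger_gap: 0.0003
grip_force: 0.0
```

Call:
carry_out(
  series=[
    {"fingers":1,"travel":[0,0,0],"delta_rot":[0,0,0]},
    {"fingers":1,"travel":[0,0,0],"delta_rot":[0,0,0]},
    {"fingers":1,"travel":[0,0,0],"delta_rot":[0,0,0]},
    {"fingers":1,"travel":[0,0,0],"delta_rot":[0,0,0]},
    {"fingers":1,"travel":[0,0,0],"delta_rot":[0,0,0]},
  ],
)

```text
clock: 4.0
tcp_pos: [0.5189, 0.3746, 0.0651]
orientation: [0.0, 0.169, 0.986, 0.0]
wrist_force: [-0.1, 0.0, 1.4]
finger_gap: 0.0002
grip_force: 0.0
```

Call:
carry_out(
  series=[
    {"fingers":1,"travel":[0,0,0],"delta_rot":[0,0,0]},
    {"fingers":1,"travel":[0,0,0],"delta_rot":[0,0,0]},
    {"fingers":1,"travel":[0,0,0],"delta_rot":[0,0,0]},
    {"fingers":1,"travel":[0,0,0],"delta_rot":[0,0,0]},
    {"fingers":1,"travel":[0,0,0],"delta_rot":[0,0,0]},
  ],
)

```text
clock: 4.62
tcp_pos: [0.5189, 0.3746, 0.065]
orientation: [0.0, 0.169, 0.986, 0.0]
wrist_force: [0.3, -0.4, 0.6]
finger_gap: 0.0002
grip_force: 0.0
```

Call:
carry_out(
  series=[
    {"fingers":1,"travel":[0,0,0],"delta_rot":[0,0,0]},
    {"fingers":1,"travel":[0,0,0],"delta_rot":[0,0,0]},
    {"fingers":1,"travel":[0,0,0],"delta_rot":[0,0,0]},
    {"fingers":1,"travel":[0,0,0],"delta_rot":[0,0,0]},
    {"fingers":1,"travel":[0,0,0],"delta_rot":[0,0,0]},
  ],
)

```text
clock: 5.25
tcp_pos: [0.5189, 0.3746, 0.065]
orientation: [0.0, 0.169, 0.986, 0.0]
wrist_force: [-0.6, 0.6, 0.2]
finger_gap: 0.0003
grip_force: 0.0
```

Call:
carry_out(
  series=[
    {"fingers":1,"travel":[0,0,0],"delta_rot":[0,0,0]},
    {"fingers":1,"travel":[0,0,0],"delta_rot":[0,0,0]},
    {"fingers":1,"travel":[0,0,0],"delta_rot":[0,0,0]},
    {"fingers":1,"travel":[0,0,0],"delta_rot":[0,0,0]},
    {"fingers":1,"travel":[0,0,0],"delta_rot":[0,0,0]},
  ],
)

```text
clock: 5.88
tcp_pos: [0.5189, 0.3746, 0.065]
orientation: [0.0, 0.169, 0.986, 0.0]
wrist_force: [0.0, 0.3, 0.3]
finger_gap: 0.0001
grip_force: 0.0
```

Call:
carry_out(
  series=[
    {"delta_rot":[0,0,0],"travel":[0,0,0.5],"fingers":1},
    {"delta_rot":[0,0,0],"travel":[0,0,1],"fingers":1},
    {"delta_rot":[0,0,0],"travel":[0,0,1],"fingers":1},
    {"delta_rot":[0,0,0],"travel":[0,0,1],"fingers":1},
    {"delta_rot":[0,0,0],"travel":[0,0,1],"fingers":1},
  ],
)

```text
clock: 6.5
tcp_pos: [0.519, 0.3747, 0.1795]
orientation: [0.0, 0.169, 0.986, 0.0]
wrist_force: [0.6, 0.2, -0.1]
finger_gap: -0.0
grip_force: 0.0
```

Call:
carry_out(
  series=[
    {"delta_rot":[0,0,0],"travel":[-0.4,0,1],"fingers":1},
    {"delta_rot":[0,0,0],"travel":[-0.8,0,1],"fingers":1},
    {"delta_rot":[0,0,0],"travel":[-0.8,0,1],"fingers":1},
    {"delta_rot":[0,0,0],"travel":[-0.8,0,1],"fingers":1},
    {"delta_rot":[0,0,0],"travel":[-0.8,0,1],"fingers":1},
  ],
)

```text
clock: 7.12
tcp_pos: [0.4281, 0.3745, 0.3045]
orientation: [0.0, 0.169, 0.986, 0.001]
wrist_force: [0.8, 0.1, -1.3]
finger_gap: -0.0004
grip_force: 0.0
```

Call:
carry_out(
  series=[
    {"delta_rot":[0,0,0],"travel":[-0.3,-0.5,0.5],"fingers":1},
    {"delta_rot":[0,0,0],"travel":[0,-1,0],"fingers":1},
    {"delta_rot":[0,0,0],"travel":[0,-1,0],"fingers":1},
    {"delta_rot":[0,0,0],"travel":[0,-1,0],"fingers":1},
    {"delta_rot":[0,0,0],"travel":[0,-1,0],"fingers":1},
  ],
)

```text
clock: 7.75
tcp_pos: [0.4214, 0.2605, 0.315]
orientation: [0.0, 0.169, 0.986, -0.0]
wrist_force: [0.4, -0.7, -0.2]
finger_gap: -0.0
grip_force: 0.0
```

Call:
carry_out(
  series=[
    {"delta_rot":[0,0,0],"travel":[0,-1,0],"fingers":1},
    {"delta_rot":[0,0,0],"travel":[0,-1,0],"fingers":1},
    {"delta_rot":[0,0,0],"travel":[0,-1,0],"fingers":1},
    {"delta_rot":[0,0,0],"travel":[0,-1,0],"fingers":1},
    {"delta_rot":[0,0,0],"travel":[0,-1,0],"fingers":1},
  ],
)

```text
clock: 8.38
tcp_pos: [0.4212, 0.1355, 0.315]
orientation: [0.0, 0.169, 0.986, -0.0]
wrist_force: [0.7, 0.3, 0.9]
finger_gap: 0.0001
grip_force: 0.0
```

Call:
carry_out(
  series=[
    {"delta_rot":[0,0,0],"travel":[0,-1,0],"fingers":1},
    {"delta_rot":[0,0,0],"travel":[0,-1,0],"fingers":1},
    {"delta_rot":[0,0,0],"travel":[0,-1,0],"fingers":1},
    {"delta_rot":[0,0,0],"travel":[0,-1,0],"fingers":1},
    {"delta_rot":[0,0,0],"travel":[0,-1,0],"fingers":1},
  ],
)

```text
clock: 9.0
tcp_pos: [0.421, 0.0106, 0.315]
orientation: [0.0, 0.169, 0.986, -0.0]
wrist_force: [-0.6, 0.7, 0.3]
finger_gap: 0.0002
grip_force: 0.0
```

Call:
carry_out(
  series=[
    {"delta_rot":[0,0,0],"travel":[0,-1,0],"fingers":1},
    {"delta_rot":[0,0,0],"travel":[0,-1,0],"fingers":1},
    {"delta_rot":[0,0,0],"travel":[0,-1,0],"fingers":1},
    {"delta_rot":[0,0,0],"travel":[0,-1,0],"fingers":1},
    {"delta_rot":[0,0,0],"travel":[0,-1,0],"fingers":1},
  ],
)

```text
clock: 9.62
tcp_pos: [0.4208, -0.1143, 0.315]
orientation: [-0.0, 0.169, 0.986, -0.0]
wrist_force: [0.4, -0.6, 0.5]
finger_gap: -0.0004
grip_force: 0.0
```

Call:
carry_out(
  series=[
    {"delta_rot":[0,0,0],"travel":[0,-0.7,0],"fingers":1},
    {"delta_rot":[0,0,0],"travel":[0,0,0],"fingers":1},
  ],
)

```text
clock: 9.88
tcp_pos: [0.4211, -0.1314, 0.3149]
orientation: [-0.0, 0.17, 0.985, 0.0]
wrist_force: [0.3, 0.2, 0.1]
finger_gap: 0.0003
grip_force: 0.0
```

Run:
```python
from w import *
s,c=wrist(); print(s["tcp_pos"],s["joint_pos"],proj(c,(.479,-.146,.13)),proj(c,(.479,-.146,0)))
im=c["color"][...,::-1].copy(); cv2.drawMarker(im,tuple(int(round(v)) for v in proj(c,(.479,-.146,.13))),(0,0,255),0,12); cv2.imwrite("pics/w1.png",im)
```

```text
[ 0.42112596 -0.131441    0.31486364] [-4.84981961e-01  4.04656045e-02 -1.29365566e-01  1.40130103e+00
  1.49388211e-04 -1.43794296e-01] (np.float64(329.31964871018374), np.float64(280.7094722571268)) (np.float64(327.7019000251533), np.float64(241.05097811942002))
```

View pics/w1.png

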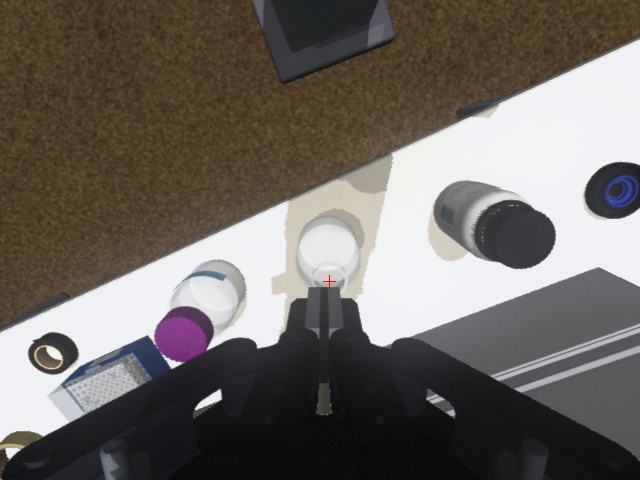

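The mouth ring is at about (330,277), within 4 px of the predicted (329,281), so (0.478,-0.146) holds. I'll descend to z≈0.172.

Call:
carry_out(
  series=[
    {"delta_rot":[0,0,0],"travel":[0.5,-0.2,0],"fingers":1},
    {"delta_rot":[0,0,0],"travel":[0.7,-0.2,0],"fingers":1},
    {"delta_rot":[0,0,0],"travel":[0.7,-0.2,0],"fingers":1},
    {"delta_rot":[0,0,0],"travel":[0.4,0,-0.4],"fingers":1},
    {"delta_rot":[0,0,0],"travel":[0,0,-0.8],"fingers":1},
  ],
)

```text
clock: 10.55
tcp_pos: [0.4803, -0.145, 0.2844]
orientation: [0.001, 0.168, 0.986, -0.0]
wrist_force: [-0.1, -0.1, -0.6]
finger_gap: 0.0002
grip_force: 0.0
```

Call:
carry_out(
  series=[
    {"delta_rot":[0,0,0],"travel":[0,0,-0.8],"fingers":1},
    {"delta_rot":[0,0,0],"travel":[0,0,-0.8],"fingers":1},
    {"delta_rot":[0,0,0],"travel":[0,0,-0.8],"fingers":1},
    {"delta_rot":[0,0,0],"travel":[0,0,-0.8],"fingers":1},
    {"delta_rot":[0,0,0],"travel":[0,0,0],"fingers":1},
  ],
)

```text
clock: 11.18
tcp_pos: [0.4777, -0.1442, 0.2031]
orientation: [-0.002, 0.168, 0.986, 0.001]
wrist_force: [0.7, 0.1, -0.5]
finger_gap: -0.0001
grip_force: 0.0
```

Call:
carry_out(
  series=[
    {"delta_rot":[0,0,0],"travel":[0,-0.05,-0.6],"fingers":1},
    {"delta_rot":[0,0,0],"travel":[0,0,-0.6],"fingers":1},
    {"delta_rot":[0,0,0],"travel":[0,0,0],"fingers":1},
    {"delta_rot":[0,0,0],"travel":[0,0,0],"fingers":1},
    {"delta_rot":[0,0,0],"travel":[0,0,0],"fingers":1},
  ],
)

```text
clock: 11.8
tcp_pos: [0.4792, -0.1469, 0.1756]
orientation: [0.0, 0.169, 0.986, -0.0]
wrist_force: [-0.6, 0.3, -0.3]
finger_gap: 0.0001
grip_force: 0.0
```

Run:
```python
from workcell import env; import cv2
im=env.read_camera("scene")["color"][200:420,240:500]; cv2.imwrite("pics/s1.png",cv2.resize(im,None,fx=2.7,fy=2.7)[...,::-1])
```

```text
(no output)
```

View pics/s1.png

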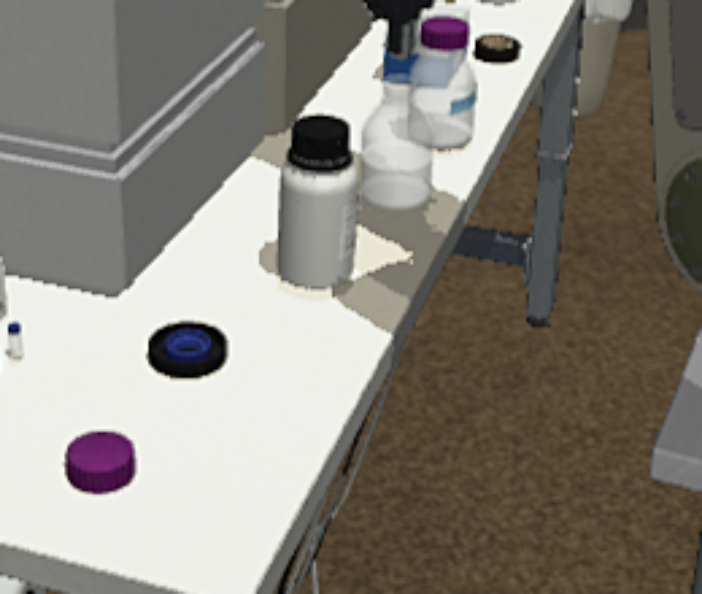

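The fingertips, at crop pixel (400,50), are right above the open bottle's mouth at (400,85), and nothing has been moved. Next I'll hold for two seconds, then rise.

Call:
carry_out(
  series=[
    {"fingers":1,"travel":[0,0,0],"delta_rot":[0,0,0]},
    {"fingers":1,"travel":[0,0,0],"delta_rot":[0,0,0]},
    {"fingers":1,"travel":[0,0,0],"delta_rot":[0,0,0]},
    {"fingers":1,"travel":[0,0,0],"delta_rot":[0,0,0]},
    {"fingers":1,"travel":[0,0,0],"delta_rot":[0,0,0]},
  ],
)

```text
clock: 12.48
tcp_pos: [0.4789, -0.1466, 0.175]
orientation: [0.0, 0.169, 0.986, 0.0]
wrist_force: [-0.3, -0.4, -0.1]
finger_gap: -0.0001
grip_force: 0.0
```

Call:
carry_out(
  series=[
    {"fingers":1,"travel":[0,0,0],"delta_rot":[0,0,0]},
    {"fingers":1,"travel":[0,0,0],"delta_rot":[0,0,0]},
    {"fingers":1,"travel":[0,0,0],"delta_rot":[0,0,0]},
    {"fingers":1,"travel":[0,0,0],"delta_rot":[0,0,0]},
    {"fingers":1,"travel":[0,0,0],"delta_rot":[0,0,0]},
  ],
)

```text
clock: 13.1
tcp_pos: [0.4789, -0.1466, 0.175]
orientation: [0.0, 0.169, 0.986, 0.0]
wrist_force: [0.1, -0.4, 0.2]
finger_gap: -0.0002
grip_force: 0.0
```

Call:
carry_out(
  series=[
    {"fingers":1,"travel":[0,0,0],"delta_rot":[0,0,0]},
    {"fingers":1,"travel":[0,0,0],"delta_rot":[0,0,0]},
    {"fingers":1,"travel":[0,0,0],"delta_rot":[0,0,0]},
    {"fingers":1,"travel":[0,0,0],"delta_rot":[0,0,0]},
    {"fingers":1,"travel":[0,0,0],"delta_rot":[0,0,0]},
  ],
)

```text
clock: 13.72
tcp_pos: [0.4789, -0.1467, 0.175]
orientation: [0.0, 0.169, 0.986, 0.0]
wrist_force: [0.1, 0.4, -0.3]
finger_gap: -0.0002
grip_force: 0.0
```

Call:
carry_out(
  series=[
    {"fingers":1,"travel":[0,0,0],"delta_rot":[0,0,0]},
    {"fingers":1,"travel":[0,0,0],"delta_rot":[0,0,0]},
    {"fingers":1,"travel":[0,0,0],"delta_rot":[0,0,0]},
    {"fingers":1,"travel":[0,0,0],"delta_rot":[0,0,0]},
    {"fingers":1,"travel":[0,0,0],"delta_rot":[0,0,0]},
  ],
)

```text
clock: 14.35
tcp_pos: [0.4789, -0.1466, 0.175]
orientation: [0.0, 0.169, 0.986, 0.0]
wrist_force: [0.3, 0.5, 0.1]
finger_gap: -0.0001
grip_force: 0.0
```

Call:
carry_out(
  series=[
    {"delta_rot":[0,0,0],"travel":[0,0,0.5],"fingers":1},
    {"delta_rot":[0,0,0],"travel":[0,0,1],"fingers":1},
    {"delta_rot":[0,0,0],"travel":[0,0,1],"fingers":1},
    {"delta_rot":[0,0,0],"travel":[0,0,1],"fingers":1},
    {"delta_rot":[0,0,0],"travel":[-0.5,0,1],"fingers":1},
  ],
)

```text
clock: 14.98
tcp_pos: [0.4668, -0.1468, 0.2892]
orientation: [0.001, 0.168, 0.986, -0.0]
wrist_force: [-0.4, 0.0, 0.0]
finger_gap: 0.0001
grip_force: 0.0
```

Call:
carry_out(
  series=[
    {"delta_rot":[0,0,0],"travel":[-0.5,0,1],"fingers":1},
    {"delta_rot":[0,0,0],"travel":[-0.5,0,1],"fingers":1},
    {"delta_rot":[0,0,0],"travel":[0,0,0.5],"fingers":1},
    {"delta_rot":[0,0,0],"travel":[0,0,0],"fingers":1},
    {"delta_rot":[0,0,0],"travel":[0,0,0],"fingers":1},
  ],
)

```text
clock: 15.6
tcp_pos: [0.4415, -0.1466, 0.3491]
orientation: [-0.001, 0.168, 0.986, 0.0]
wrist_force: [0.4, 0.0, -1.0]
finger_gap: 0.0003
grip_force: 0.0
```

```bash
python3 -c "
from workcell import env
print(env.get_state()['tcp_pos'], env.hand_in())"
```

```text
the job is handed in; nothing more can be done
[ 0.44152176 -0.14655138  0.34912483] None
```

I pointed at the loose purple cap and then at the open bottle's mouth for about 2.5 s each, finished with the fingertips about 0.2 m above the mouth, saw no sign of contact, and handed the job in at about 15.6 s; no verdict was returned.

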